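# Mount a chromatography column in its two stand clamps

### The arm

A 6-joint arm with a two-finger parallel gripper is mounted at the origin on the work surface. World frame = base frame: x ahead of the robot, y to its left, z up, the work surface at z = 0. Lengths are in m, angles in rad, forces in N, time in s.
With the tool pointing down it reaches from about 0.3 to 0.775 m from the base axis. Payload 14.6 kg.
Tool frame: the origin (TCP) lies on the centre line of the jaws, within the pads' length; the fingertips stand 25 mm ahead of it and the grasp point (between the pads) lies 6 mm ahead of it (ctrl.tip_reach is the distance from the TCP to the fingertips, in m); z points along the fingers, y is the line along which they close (so a half turn about z gives the same grasp; the last joint's range is limited). The gripper opens to 94 mm and grips with 3 to 60 N. Pads are 16 mm wide; open, the fingers measure 119 mm over their backs; the gripper's body (75 mm by 177 mm) begins 78 mm behind the grasp point.
Start: joints at [1.095, 0.3, 1.521, -0, 1.321, -0.067], TCP at [0.219, 0.505, 0.23] pointing down, gripper open.
Joint ranges: [-3.03, 3.03], [-0.79, 2.21], [0.23, 2.52], [-1.04, 4.18], [0, 3.07], [-2.55, 2.55]. Speed limits (rad/s): [2.22, 2.22, 2.57, 3.14, 3.14, 3.14].

### API

Orientations are given as [roll, pitch, yaw] about the fixed x, y, z axes, in that order (R = Rz(yaw) Ry(pitch) Rx(roll)).
In Python, from station import ctrl gives the robot as it stands. The module is installed in compiled form; this text tells all that it offers.
- The arm moves only by the tool apply_moves, never from a script. Its argument "deltas" is a list of rows, each a list of 7 numbers: the closure in counts, from 0 (fully open) to 255 (shut), then the shift along the world's x, y, z in cm, then the turn, a rotation vector about the world's x, y, z in rad. In form: [[jaw, tx, ty, tz, ax, ay, az], ...]. A call has 1 to 10 rows; each row shifts and turns the commanded pose from where the row before left it; what a row does not reach is not made up. A row lasts 1/10 s, in which the tool goes at most 50 mm and 8.59 degrees, less where a joint would pass 70% of its speed; a pose out of reach is approached as far as the arm can. A call with a gripper value outside its range is refused whole. The fingers move at their own pace and stop on an object; "grip_force" is the grip in N (left out, the last holds). Time passes only in rows, so rows that do not move let the fingers close. It gives the time, the measured TCP pose, the force, the opening and the grip force at its end, in the units of the state.
- ctrl.get_obs(): the state, without advancing time (a new reading comes with each control period).
- ctrl.camera(name): name is "scene" or "side" or "wrist"; returns a dict with "img" (400x640x3 uint8, red, green, blue), "K" (3x3 intrinsics, pixels), "pose" (4x4, takes a point from camera to world coordinates); the wrist camera has in their place "hand_eye" (4x4, takes a point from camera to tool coordinates, whose origin is the TCP and whose axes are the flange's). Camera axes: x right, y up, looking along -z (the intrinsics and any distortion apply to the point x, -y, -z); pixel columns grow to the right and rows downward; lengths in m; the calibration is good to about 2 mm. A picture is of the moment at which its call begins: read the wrist's pose just before it. There is no depth.
- ctrl.hand_in(): hands the job in; it is judged then, once.
The state is a dict: "time_s": time; "qpos": joint angles; "joint_vel": joint speeds; "tau": joint torques, N m; "ee_pos": TCP position; "eef_rot": TCP orientation; "force": force on the tool from outside, world axes, zero at the start; "moment": the same for the moment, N m; "grip_width": finger opening in m; "grip_force": force on a finger pad.
Only numpy, scipy, OpenCV 4.12 (cv2) and the standard library are available. Lean on these libraries where they do the work, as an engineer would, in place of code of your own. Each camera call takes 0.05 s, during which the arm holds its last target. There are 200 camera calls.

### The job

Take from the rack the chromatography column that is the close fit for the stand's clamp rings, leaving the slimmer and the thicker one in the rack, and lower it outlet first through the upper ring and then the lower ring. Finish while holding it there for a colleague to tighten the clamp screws: upright through both rings, hanging freely from your grip, its outlet about 1 cm above the mouth of the glass vial below. Do not force it against the rings, and do not knock over or push away the vial or anything else on the bench.

Things in the scene. Friction and masses are not known exactly. Their poses are not given: they have to be found in the camera images.
- column_centre (a point): The right column: straight white plastic tube, 13 mm in diameter, 150 mm long, about 35 g. From the bottom: outlet tip 5 mm in diameter and 14 mm long, shoulder tapering from 9 to 13 mm over 4 mm, 13 mm body, grey screw cap (top 18 mm, same diameter). Starts upright in one of the rack's three sockets. This point: on its axis half-way up, 75 mm above the outlet's end; z points up to the cap.
- column_outlet (a point): The end of the right column's outlet tip, its lowest point, on its axis; same axes.
- column: The right column as a whole (same thing as column_centre); origin at the end of its outlet, z up along it.
- slim_centre (a point): A look-alike column, too slim for the clamps: 9 mm in diameter, otherwise the same 150 mm tube and outlet, in another socket of the rack. Half-way up it, on its axis. Leave it there.
- wide_centre (a point): A look-alike column, too thick for the clamps: 18 mm in diameter, otherwise the same 150 mm tube and outlet, in another socket of the rack. Half-way up it, on its axis. Leave it there.
- rack: Column rack, fixed: dark grey plate 60 mm (x) by 190 mm (y), top 38 mm above the bench, light grey end cheeks 44 mm high. Three sockets in a row along its y, 60 mm apart, the middle one at its centre. A column stands with its outlet tip in a socket and its shoulder on the plate: outlet end 24 mm, column top 174 mm above the bench; it lifts straight out. Origin: centre of its underside, on the bench.
- stand: Column stand, fixed: grey base plate 190 mm (x) by 130 mm (y), 10 mm thick; steel post 50 mm from its centre towards its +x, top 176 mm above the bench. Two clamps reach from the post towards -x, one straight above the other, each ending in an aluminium ring; their locking knobs stick out to +y, up to 33 mm from the stand's x axis. Origin: centre of its underside, on the bench.
- upper_ring (a point): Centre of the upper clamp ring, half-way through it. The ring is horizontal: bore 15 mm, outside 30 mm, 15 mm thick (from 145 to 160 mm above the bench). Its axis is vertical, 35 mm from the stand's centre towards the stand's -x, and 85 mm from the post.
- lower_ring (a point): Centre of the lower clamp ring, half-way through it: the same ring, 50 mm below the upper one on the same vertical axis (from 95 to 110 mm above the bench).
- vial_mouth (a point): Centre of the open mouth of the glass vial that stands loose on the stand's base plate under the rings: 27 mm outside diameter, 47 mm tall, its rim 57 mm above the bench.
- vial: The same vial; origin at the centre of its underside, z up.
- beaker: Bystander: empty glass beaker, 50 mm in diameter, 68 mm tall, between rack and stand. Origin at the centre of its underside.
- buffer_bottle: Bystander: glass bottle with an orange cap, 72 mm in diameter, 140 mm tall. Origin at the centre of its underside.
- resin_jar: Bystander: white jar, 52 mm in diameter, 65 mm tall. Origin at the centre of its underside.
- marker: Bystander: marker pen lying on the bench, 125 mm long, 12 mm thick, along its x axis. Origin under it, near its middle.
- pipette: Bystander: hand pipette lying on the bench, about 270 mm long and 36 mm high, along its x axis. Origin under it, near its middle.
Not all that is in view belongs to the job. Leave any pink look-alike of the vial alone.

How it is judged:
On the way, in this order (a step that is already met when the one before it is completed fails the run):
1. the right column is lifted clear of the rack (contact force between the fingers and column above 1 N and height (world z) of column_outlet above 0.045 m), for 0.1 s.
2. its outlet has gone down through the upper ring (contact force between the fingers and column above 1 N and horizontal distance between column_outlet and upper_ring below 0.006 m and z of column_outlet in the frame of upper_ring below -0.01 m), for 0.05 s.
3. its body has gone down through the lower ring too (contact force between the fingers and column above 1 N and horizontal distance between column_outlet and lower_ring below 0.005 m and z of column_outlet in the frame of lower_ring below -0.0255 m), for 0.1 s.
At the end, for the whole second after the job is handed in: The column is gripped (over 1 N), at rest, upright within 0.06 rad and within 4 mm of the axis of both rings, its outlet 3 to 17.5 mm above the vial mouth, off the vial, under 8 N on the stand. Vial within 6 mm, other columns within 20 mm, bystanders within 40 mm of their start (contact force between the fingers and column above 1 N and z of column_outlet in the frame of vial_mouth between 0.003 and 0.0175 m and horizontal distance between column_outlet and lower_ring below 0.004 m and horizontal distance between column_centre and upper_ring below 0.004 m and angle between column's own z axis and vertical below 0.06 rad and linear speed of column below 0.02 m/s and contact force between column and vial below 0.1 N and contact force between column and stand below 8 N and distance of vial from where it was at the start of the episode below 0.006 m and angle between vial's own z axis and vertical below 0.1 rad and distance of each of slim_centre, wide_centre from where it was at the start of the episode below 0.02 m and distance of each of beaker, buffer_bottle, resin_jar, marker, pipette from where it was at the start of the episode below 0.04 m); the arm keeps its last pose, push and grip.
It fails at once if the column is forced against the stand (over 30 N) (contact force between column and stand above 30 N).
It fails at once if the vial is knocked over or pushed away (angle between vial's own z axis and vertical above 0.4 rad or distance of vial from where it was at the start of the episode above 0.03 m).
It fails at once if another column is taken or knocked out of the rack (distance of any of slim_centre, wide_centre from where it was at the start of the episode above 0.02 m).
It fails at once if a thing on the bench is knocked over or pushed away (distance of any of beaker, buffer_bottle, resin_jar, marker, pipette from where it was at the start of the episode above 0.04 m or angle between any of beaker, buffer_bottle, resin_jar's own z axis and vertical above 0.5 rad).
It also fails if it takes over 54 s, if anything falls off the work surface, if the arm or the gripper's body presses on something with over 40 N, if the wrist force passes 120 N, or if a joint passes its speed limit or range.

## Working session

There is one attempt and no reset: what is moved stays moved. The work goes in short steps, Python scripts to look and compute and a tool call to move; the robot and the scene stay as the last step left them, time stands still between calls to the robot, and variables do not carry over. Pictures are saved under pics/ and viewed, at most 10 in all, crops included, and the job is handed in when it is done.

Besides the shell and the picture viewer there is one more tool, called by a JSON object that holds its "method" and its "body". apply_moves: Moves the arm, as the interface text tells. Its arguments: {"type":"object","properties":{"deltas":{"type":"array"},"grip_force":{"type":"number"}},"required":["deltas"]}

```bash
mkdir -p pics; cat > h.py <<'E'
import numpy as np, cv2
from station import ctrl
from scipy.spatial.transform import Rotation as R
def shot(n):
    o=ctrl.get_obs(); c=ctrl.camera(n)
    if n=="wrist":
        T=np.eye(4); T[:3,3]=o["ee_pos"]; T[:3,:3]=R.from_euler('xyz',o["eef_rot"]).as_matrix()
        P=T@c["hand_eye"]
    else: P=c["pose"]
    return c["img"],np.array(c["K"]),np.array(P)
def ray(K,P,u,v):
    d=np.linalg.inv(K)@[u,v,1]; d=P[:3,:3]@[d[0],-d[1],-d[2]]
    return P[:3,3],d/np.linalg.norm(d)
def atz(K,P,u,v,z):
    o,d=ray(K,P,u,v); return o+d*(z-o[2])/d[2]
def tri(rs):
    A=sum(np.eye(3)-np.outer(d,d) for o,d in rs); b=sum((np.eye(3)-np.outer(d,d))@o for o,d in rs)
    return np.linalg.solve(A,b)
def proj(K,P,p):
    q=np.linalg.inv(P)@[*p,1]; q=K@[q[0],-q[1],-q[2]]; return q[:2]/q[2]
def save(n,img,P,K):
    cv2.imwrite(f"pics/{n}.png",img[:,:,::-1]); np.savez(f"pics/{n}.npz",K=K,P=P)
def load(n):
    d=np.load(f"pics/{n}.npz"); return d["K"],d["P"]
E
python3 - <<'E'
from h import *
for n in("scene","side","wrist"):
    i,K,P=shot(n); save(n+"0",i,P,K); print(n,K.round(1).tolist(),P.round(3).tolist())
print(ctrl.camera("scene").keys(), ctrl.get_obs())
E
```

```text
scene [[509.4, 0.0, 320.7], [0.0, 509.4, 200.0], [0.0, 0.0, 1.0]] [[-0.801, -0.436, 0.41, 1.087], [0.598, -0.594, 0.538, 0.679], [0.009, 0.676, 0.737, 1.105], [0.0, 0.0, 0.0, 1.0]]
side [[520.5, 0.0, 327.5], [0.0, 520.5, 206.5], [0.0, 0.0, 1.0]] [[0.775, 0.309, -0.552, -0.194], [-0.632, 0.406, -0.66, -0.906], [0.02, 0.86, 0.51, 0.805], [0.0, 0.0, 0.0, 1.0]]
wrist [[281.7, 0.0, 322.8], [0.0, 281.7, 196.1], [0.0, 0.0, 1.0]] [[0.398, -0.892, -0.214, 0.156], [0.918, 0.387, 0.094, 0.532], [-0.001, -0.234, 0.972, 0.385], [0.0, 0.0, 0.0, 1.0]]
dict_keys(['img', 'K', 'pose']) {'time_s': 0.2, 'qpos': array([ 1.09538497e+00,  3.00227115e-01,  1.52132956e+00, -3.44697911e-05,
        1.32069625e+00, -6.65934171e-02]), 'joint_vel': array([ 0.00072443, -0.00231955, -0.00389528,  0.00096315,  0.00240209,
        0.00271332]), 'tau': array([ 1.97626587e-04, -5.31499457e+01, -3.52564466e+01,  7.08504464e-02,
        2.33704556e-02, -3.45202386e-05]), 'ee_pos': array([0.21858301, 0.50455059, 0.23012658]), 'eef_rot': array([-3.14093163e+00, -1.06191336e-05,  2.73278326e+00]), 'force': array([-0.28402816,  0.25875682, -0.06546911]), 'moment': array([ 0.02063351, -0.01618566, -0.05146541]), 'grip_force': 0.0, 'grip_width': 0.09393598293689284}
```

View pics/scene0.png

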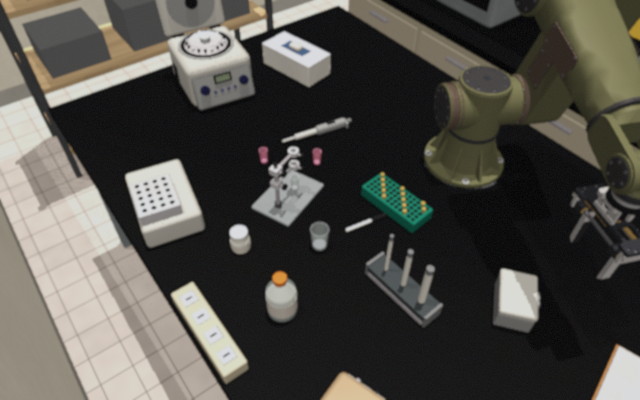

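View pics/side0.png

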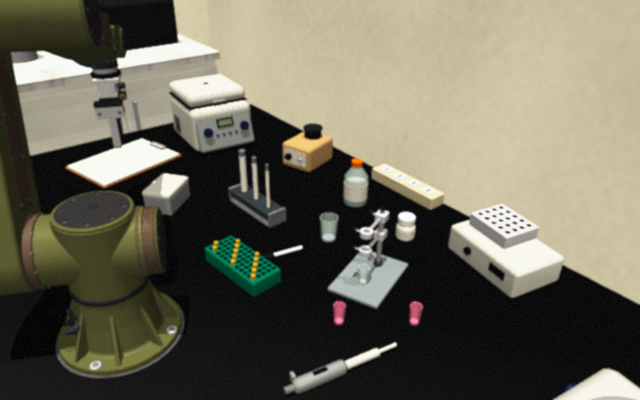

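The scene view has three column tops at about (391,237), (408,252) and (428,268). The side view has them at (267,165), (254,158) and (242,151). The stand is near (288,185) in scene and (370,255) in side, with pink decoys beside it. The column candidates look slim, middle and wide in that order, so the middle one is probably right. I'll check widths and details in one crop.

```bash
python3 - <<'E'
from h import *
a=cv2.imread("pics/scene0.png");b=cv2.imread("pics/side0.png")
f=lambda i,x,y,w,h:cv2.resize(i[y:y+h,x:x+w],(400,300),interpolation=cv2.INTER_CUBIC)
cv2.imwrite("pics/crop.png",np.vstack([np.hstack([f(a,350,225,100,75+25-25),f(b,215,145,100,75)]),np.hstack([f(a,240,140,100,75),f(b,320,205,133,100)])]))
s=load("scene0");t=load("side0")
for p,q in [((391,237),(267,165)),((408,252),(254,158)),((428,268),(242,151))]:
    print(tri([ray(*s,*p),ray(*t,*q)]).round(4))
E
```

```text
[0.5029 0.1885 0.1699]
[0.4992 0.2452 0.1701]
[0.4951 0.3041 0.1712]
```

View pics/crop.png

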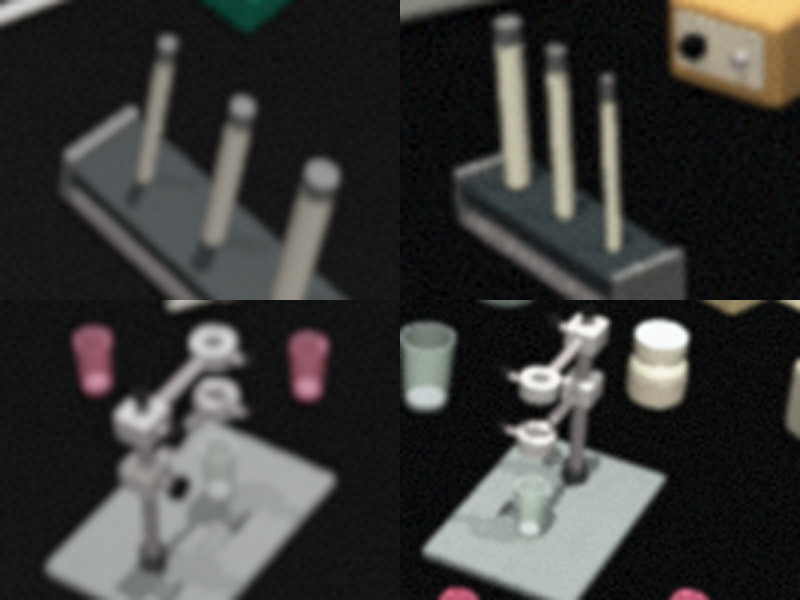

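The crop confirms that the middle column (about 6 px across, against about 4 and 9) is the 13 mm one. The rings, vial and post are clear in both views.

```bash
python3 - <<'E'
from h import *
s=load("scene0");t=load("side0")
for n,p,q in [("coltop",(410.5,251),(254.2,157.5)),("slimtop",(391.8,236),(266.9,164.5)),("widetop",(430,269),(242,151)),("upTop",(293.2,150.7),(366.6,231.6)),("loTop",(293.7,163.7),(365.2,249.5)),("vial",(294.2,176.8),(363.9,267.2)),("posttop",(275,167),(383,212)),("beaker",(319,230),(329,220)),("jar",(240,232),(406,217)),("bottle",(280,278),(357,163))]:
    a,b=ray(*s,*p),ray(*t,*q); X=tri([a,b]); print(n,X.round(4),proj(*s,X).round(1)-p)
c=lambda x,y:atz(*s,240+x/4,140+y/4,.01)
print("base",[c(*k).round(3)[:2] for k in((45,570),(335,480),(210,415))])
c=lambda x,y:atz(*t,320+x/3.0075,205+y/3.0075,.01)
print("base",[c(*k).round(3)[:2] for k in((25,250),(265,178),(180,303),(120,135))])
print("hand",np.array(ctrl.camera("wrist")["hand_eye"]).round(4))
E
```

```text
coltop [0.497  0.2461 0.1726] [0.1 0. ]
slimtop [0.5015 0.1881 0.1721] [0.2 0. ]
widetop [0.4948 0.3074 0.1705] [0.3 0. ]
upTop [ 0.5086 -0.2072  0.1562] [0.2 0. ]
loTop [ 0.5085 -0.2072  0.1067] [0.3 0. ]
vial [ 0.509  -0.2065  0.0549] [0.3 0. ]
posttop [ 0.5894 -0.1763  0.1634] [0. 0.]
beaker [5.719e-01 1.000e-04 5.940e-02] [0.5 0. ]
jar [ 0.7452 -0.1171  0.0615] [-0.1  0. ]
bottle [0.7635 0.1069 0.132 ] [0.2 0. ]
base [array([0.79 , 0.003]), array([0.599, 0.056]), array([ 0.635, -0.037])]
base [array([ 0.428, -0.172]), array([ 0.648, -0.224]), array([ 0.481, -0.292]), array([ 0.593, -0.103])]
hand [[-2.000e-04  9.722e-01  2.340e-01  6.840e-02]
 [ 1.000e+00  3.000e-04 -4.000e-04  1.000e-04]
 [-5.000e-04  2.340e-01 -9.722e-01 -1.549e-01]
 [ 0.000e+00  0.000e+00  0.000e+00  1.000e+00]]
```

View pics/wrist0.png

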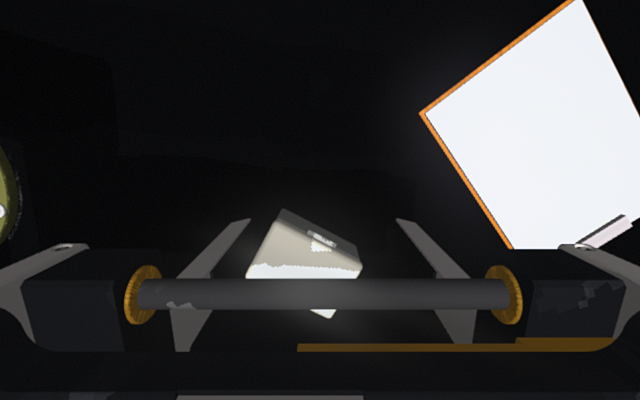

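{"method": "apply_moves", "body": {"deltas": [[0, 2.8, -2.6, 0.2, 0, 0, -0.11], [0, 2.8, -2.6, 0.2, 0, 0, -0.11], [0, 2.8, -2.6, 0.2, 0, 0, -0.11], [0, 2.8, -2.6, 0.2, 0, 0, -0.11], [0, 2.8, -2.6, 0.2, 0, 0, -0.11], [0, 2.8, -2.6, 0.2, 0, 0, -0.11], [0, 2.8, -2.6, 0.2, 0, 0, -0.11], [0, 2.8, -2.6, 0.2, 0, 0, -0.11], [0, 2.8, -2.6, 0.2, 0, 0, -0.11], [0, 2.6, -2.5, 0.2, 0, 0, -0.11]]}}

```text
time_s: 1.25
ee_pos: [0.4977, 0.2443, 0.2505]
eef_rot: [-3.142, 0.0, 1.628]
force: [0.6, 1.6, -0.6]
grip_width: 0.0939
grip_force: 0.0
```

```bash
python3 - <<'E'
from h import *
i,K,P=shot("wrist"); save("w1",i,P,K); o=ctrl.get_obs(); print(o["ee_pos"],o["eef_rot"],proj(K,P,(.497,.2461,.174)))
E
```

```text
[0.500476   0.24128087 0.25051721] [3.14079888e+00 8.85472299e-04 1.61837118e+00] [322.98397007 208.23482551]
```

View pics/w1.png

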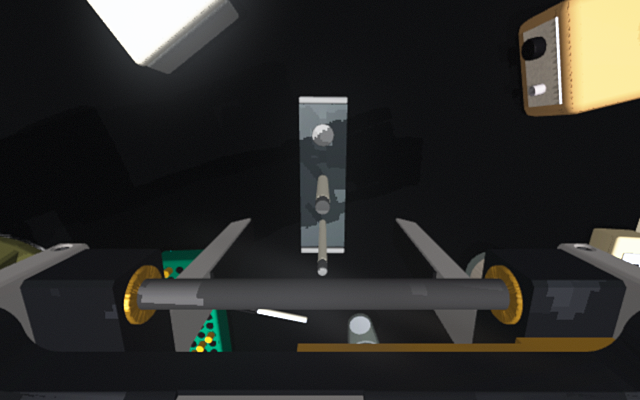

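The wrist picture shows the right column's cap at about (322.5,205). The wide one is at (322,135) and the slim one at (322,270). I'll measure the cap centre by threshold now that the arm has settled.

```bash
python3 - <<'E'
from h import *
i,K,P=shot("wrist"); save("w2",i,P,K); o=ctrl.get_obs(); print(o["ee_pos"],o["eef_rot"])
g=cv2.cvtColor(i,cv2.COLOR_RGB2GRAY); print(proj(K,P,(.497,.2461,.174)))
print(g[192:216,310:336])
E
```

```text
[0.49882759 0.24299338 0.25027904] [3.14143731e+00 4.92006644e-04 1.62552919e+00]
[319.77362418 204.57747165]
[[ 64  62  63  98 123 123 139 129 106 102 125 137 141 141 134 131  93  64
   63  62  64  66  63  63  66 103]
 [ 63  60  66 108 130  99  69  60  56  57  59  64  80 105 117 126  98  67
   63  65  62  64  62  60  62 102]
 [ 62  61  71 107 117  82  53  53  56  59  56  54  55  57  76 134 110  66
   63  63  63  64  64  61  64 102]
 [ 61  63  84  92  74  55  55  58  60  58  58  59  57  52  63 143 119  69
   63  64  66  63  62  64  65  90]
 [ 62  66 112  84  54  54  68  74  77  79  76  71  60  56  57 102 115  80
   63  64  64  65  65  63  61  65]
 [ 62  66 101  79  56  69  91  98 102 102 104  92  82  72  58  60 111  91
   64  63  63  64  64  62  61  64]
 [ 61  59  58  64  76  93 103 108 106 107 105 106 103  97  75  58  87  78
   62  65  63  63  63  64  61  63]
 [ 63  61  53  78  99 105 105 103 104 104 104 104 104 104  94  71  77  71
   62  62  62  63  64  62  63  62]
 [ 62  60  60  92 104 105 103 103 103 103 103 103 104 104 103  87  65  61
   63  63  63  62  62  65  62  60]
 [ 63  58
[... 926 characters left out ...]
62  63  63
   63  63  64  62  62  63  61  64]
 [ 50  51  51  50  48  46  60  76  84  85  84  76  65  62  60  62  64  63
   63  62  64  62  63  63  63  63]
 [ 50  49  50  49  51  48  54  58  59  61  62  61  61  61  61  62  63  64
   62  63  64  61  63  62  62  64]
 [ 51  50  49  48  52  49  51  55  58  59  62  61  61  60  61  63  62  61
   63  62  62  62  63  64  62  62]
 [ 55  48  50  50  50  48  51  58  55  58  60  61  61  61  61  63  62  62
   61  61  60  62  62  63  60  61]
 [ 56  55  52  49  50  50  50  50  48  57  62  61  62  61  63  63  63  62
   63  63  61  62  62  62  61  62]
 [ 61  61  52  50  48  50  48  48  48  52  55  58  62  60  63  62  60  62
   60  61  62  62  61  62  60  59]]
```

{"method": "apply_moves", "body": {"deltas": [[0, 0, 0.1, -1.0, 0, 0, 0], [0, 0, 0.1, -2.0, 0, 0, 0], [0, 0, 0, -2.0, 0, 0, 0], [0, 0, 0, -2.0, 0, 0, 0], [0, 0, 0, -1.0, 0, 0, 0], [0, 0, 0, -0.6, 0, 0, 0], [0, 0, 0, 0, 0, 0, 0], [0, 0, 0, 0, 0, 0, 0]]}}

```text
time_s: 2.15
ee_pos: [0.4967, 0.248, 0.1651]
eef_rot: [3.141, -0.0, 1.633]
force: [0.1, -0.2, 0.1]
grip_width: 0.0938
grip_force: 0.0
```

{"method": "apply_moves", "body": {"deltas": [[255, 0, 0, 0, 0, 0, 0], [255, 0, 0, 0, 0, 0, 0], [255, 0, 0, 0, 0, 0, 0], [255, 0, 0, 0, 0, 0, 0], [255, 0, 0, 0, 0, 0, 0], [255, 0, 0, 0, 0, 0, 0], [255, 0, 0, 0, 0, 0, 0], [255, 0, 0, 0, 0, 0, 0]], "grip_force": 15}}

```text
time_s: 2.95
ee_pos: [0.4966, 0.2477, 0.1644]
eef_rot: [3.142, -0.0, 1.633]
force: [1.0, -0.6, -0.8]
grip_width: 0.0339
grip_force: 0.0
```

{"method": "apply_moves", "body": {"deltas": [[255, 0, 0, 0, 0, 0, 0], [255, 0, 0, 0, 0, 0, 0], [255, 0, 0, 0, 0, 0, 0], [255, 0, 0, 0, 0, 0, 0], [255, 0, 0, 0, 0, 0, 0], [255, 0, 0, 0, 0, 0, 0]]}}

```text
time_s: 3.55
ee_pos: [0.4966, 0.2477, 0.1645]
eef_rot: [3.142, 0.0, 1.633]
force: [-0.3, -0.1, -0.3]
grip_width: 0.0122
grip_force: 15.0
```

{"method": "apply_moves", "body": {"deltas": [[255, 0, 0, 0.5, 0, 0, 0], [255, 0, 0, 1.0, 0, 0, 0], [255, 0, 0, 2.0, 0, 0, 0], [255, 0, 0, 2.5, 0, 0, 0], [255, 0, 0, 2.5, 0, 0, 0], [255, 0, 0, 2.5, 0, 0, 0], [255, 0, 0, 2.5, 0, 0, 0], [255, 0, 0, 2.0, 0, 0, 0], [255, 0, 0, 1.0, 0, 0, 0], [255, 0, 0, 0.5, 0, 0, 0]], "grip_force": 20}}

```text
time_s: 4.55
ee_pos: [0.4966, 0.2477, 0.3355]
eef_rot: [3.14, -0.0, 1.633]
force: [-0.2, -1.3, 0.3]
grip_width: 0.0124
grip_force: 20.0
```

{"method": "apply_moves", "body": {"deltas": [[255, 0, -0.5, 0, 0, 0, 0], [255, 0, -1.5, 0, 0, 0, 0], [255, 0, -3.0, 0, 0, 0, 0], [255, 0.1, -4.0, 0, 0, 0, 0], [255, 0.1, -4.0, 0, 0, 0, 0], [255, 0.1, -4.0, 0, 0, 0, 0], [255, 0.1, -4.0, 0, 0, 0, 0], [255, 0.1, -4.0, 0, 0, 0, 0], [255, 0.1, -4.0, 0, 0, 0, 0], [255, 0.1, -4.0, 0, 0, 0, 0]]}}

```text
time_s: 5.55
ee_pos: [0.5026, -0.0848, 0.3337]
eef_rot: [-3.14, -0.0, 1.632]
force: [0.5, 0.1, -0.5]
grip_width: 0.0126
grip_force: 20.0
```

{"method": "apply_moves", "body": {"deltas": [[255, 0.1, -4.0, 0, 0, 0, 0], [255, 0.1, -3.0, 0, 0, 0, 0], [255, 0.1, -2.0, 0, 0, 0, 0], [255, 0.1, -1.0, 0, 0, 0, 0], [255, 0.1, -0.5, 0, 0, 0, 0], [255, 0, 0, 0, 0, 0, 0], [255, 0, 0, 0, 0, 0, 0], [255, 0, 0, 0, 0, 0, 0], [255, 0, 0, 0, 0, 0, 0], [255, 0, 0, 0, 0, 0, 0]]}}

```text
time_s: 6.55
ee_pos: [0.5087, -0.187, 0.3345]
eef_rot: [3.141, 0.0, 1.633]
force: [0.1, -0.3, -0.8]
grip_width: 0.0124
grip_force: 20.0
```

```bash
python3 - <<'E'
from h import *
i,K,P=shot("wrist"); save("w3",i,P,K); o=ctrl.get_obs(); print(o["ee_pos"],o["eef_rot"],o["grip_force"])
print(proj(K,P,(.5086,-.2072,.16)))
x,y=240,130
c=cv2.resize(i[y:y+120,x:x+160],(800,600),interpolation=cv2.INTER_CUBIC)
cv2.imwrite("pics/w3c.png",np.clip(c[:,:,::-1].astype(float)*1.3,0,255).astype(np.uint8))
E
```

```text
[ 0.50866408 -0.18706172  0.33451083] [3.14151822e+00 4.90075603e-05 1.63320480e+00] 19.999598264694214
[322.34094813 203.37181391]
```

View pics/w3c.png

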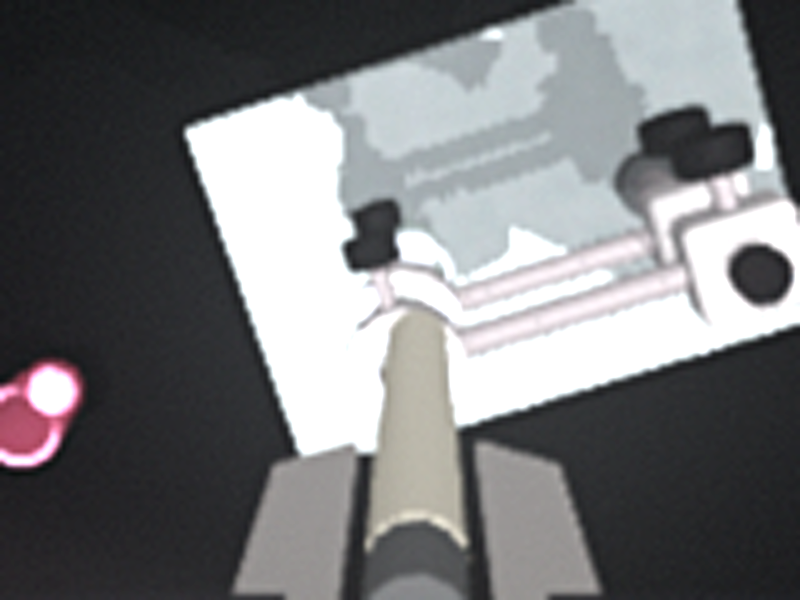

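The held column hides the bore here. I'll step past the ring so it shows, then measure it from there and from a second place.

{"method": "apply_moves", "body": {"deltas": [[255, 0, -1.0, 0, 0, 0, 0], [255, 0, -2.0, -0.5, 0, 0, 0], [255, 0, -2.0, -0.5, 0, 0, 0], [255, 0, -1.0, -0.5, 0, 0, 0], [255, 0, 0, 0, 0, 0, 0], [255, 0, 0, 0, 0, 0, 0], [255, 0, 0, 0, 0, 0, 0], [255, 0, 0, 0, 0, 0, 0]]}}

```text
time_s: 7.4
ee_pos: [0.5088, -0.2468, 0.3199]
eef_rot: [3.141, 0.0, 1.634]
force: [-0.2, -0.2, -1.0]
grip_width: 0.0129
grip_force: 20.0
```

```bash
python3 - <<'E'
from h import *
i,K,P=shot("wrist"); save("w4",i,P,K); o=ctrl.get_obs(); print(o["ee_pos"],o["eef_rot"],o["grip_force"])
print(proj(K,P,(.5086,-.2072,.16)),proj(K,P,(.5086,-.2072,.11)))
x,y=265,110
c=cv2.resize(i[y:y+120,x:x+120],(600,600),interpolation=cv2.INTER_CUBIC)
cv2.imwrite("pics/w4c.png",(c[:,:,::-1].astype(float)*.75).astype(np.uint8))
for n in("scene","side"):
    j,k,p=shot(n); save(n+"4",j,p,k)
E
```

```text
[ 0.50878179 -0.24681407  0.31979944] [3.14109979e+00 2.81294022e-04 1.63353934e+00] 19.999605417251587
[325.46507772 154.83833916] [325.11283078 151.25395931]
```

View pics/w4c.png

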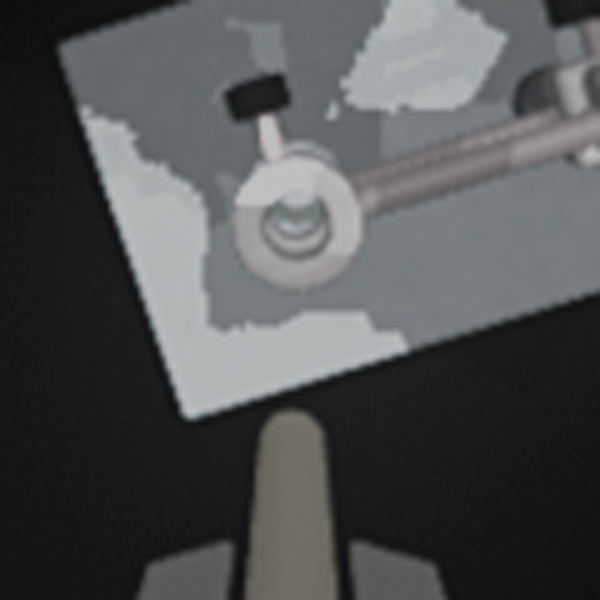

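The ring's top face is centred at about (324.3,154.5), and the column body's lower end is at about (323.3,198). I'll compute the relative offset.

```bash
python3 - <<'E'
from h import *
s=load("w4"); t=np.array([.5088,-.2468])
K,P=s
print("ring",atz(*s,324.3,154.5,.16), "vialz", )
# predicted silhouette of body (z .1975..) for column on tool axis
for z in(.1975,.21,.25,.29,.33):
    a=np.linspace(0,2*np.pi,60); q=np.array([proj(K,P,(t[0]+.0065*np.cos(k),t[1]+.0065*np.sin(k),z)) for k in a])
    q=(q-[265,110]+.5)*5-.5; print(z,q.min(0).round(0),q.max(0).round(0),q.mean(0).round(0))
g=cv2.cvtColor(cv2.imread("pics/w4.png"),cv2.COLOR_BGR2GRAY)
def edges(r,lo,hi):
    x=g[r,lo:hi].astype(float); th=60
    j=np.where(x>th)[0]; return lo+j.min(),lo+j.max()
for r in(200,204,208,212,216,220): print(r,g[r,308:340])
E
```

```text
ring [ 0.50728501 -0.2069085   0.16      ] vialz
0.1975 [262. 408.] [326. 470.] [295. 439.]
0.21 [261. 422.] [328. 487.] [295. 455.]
0.25 [256. 477.] [334. 552.] [296. 515.]
0.29 [249. 554.] [343. 643.] [297. 599.]
0.33 [239. 670.] [355. 778.] [298. 724.]
200 [ 37  37  38  36  40  35  36  36  73 121 136 141 142 145 146 147 148 147
 146 146 145 123  67  36  36  39  37  38  37  35  37  39]
204 [ 37  35  35  36  36  36  32  38 111 134 139 141 142 146 148 147 147 148
 146 146 145 143  84  35  33  36  37  37  37  35  37  36]
208 [ 37  37  36  36  36  33  32  47 111 135 138 139 144 144 146 148 146 146
 147 145 144 143 102  49  32  35  35  36  38  35  36  35]
212 [ 33  34  34  34  33  32  34  80 124 136 139 141 144 145 146 146 145 147
 147 145 144 143 120  67  32  32  33  36  33  35  35  33]
216 [ 31  32  33  30  32  29  38 108 132 137 138 140 144 143 147 145 146 146
 146 145 144 142 141  85  34  30  31  33  30  30  32  31]
220 [122 125 125  86  41  27  51 111 133 136 138 142 142 142 146 146 146 146
 146 144 145 144 141 102  48  26  43 103 126 124 124 122]
```

{"method": "apply_moves", "body": {"deltas": [[255, -0.1, 1.0, 0, 0, 0, 0], [255, 0, 1.5, 0, 0, 0, 0], [255, 0, 1.0, 0, 0, 0, 0], [255, 0, 0.5, 0, 0, 0, 0], [255, 0, 0, 0, 0, 0, 0], [255, 0, 0, 0, 0, 0, 0], [255, 0, 0, 0, 0, 0, 0], [255, 0, 0, 0, 0, 0, 0]]}}

```text
time_s: 8.35
ee_pos: [0.5076, -0.2077, 0.3194]
eef_rot: [-3.141, -0.0, 1.632]
force: [0.0, -0.2, -0.6]
grip_width: 0.0124
grip_force: 20.0
```

{"method": "apply_moves", "body": {"deltas": [[255, 0, 0, -0.5, 0, 0, 0], [255, 0, 0, -0.5, 0, 0, 0], [255, 0, 0, -0.5, 0, 0, 0], [255, 0, 0, -0.5, 0, 0, 0], [255, 0, 0, -0.5, 0, 0, 0], [255, 0, 0, -0.5, 0, 0, 0], [255, 0, 0, 0, 0, 0, 0], [255, 0, 0, 0, 0, 0, 0]]}}

```text
time_s: 9.15
ee_pos: [0.5076, -0.2073, 0.2895]
eef_rot: [3.142, 0.0, 1.633]
force: [0.3, -0.5, -0.6]
grip_width: 0.0128
grip_force: 20.0
```

```bash
python3 - <<'E'
from h import *
i,K,P=shot("wrist"); save("w5",i,P,K); o=ctrl.get_obs(); print(o["ee_pos"],o["force"],o["moment"])
f=lambda i,x,y,w,h:cv2.resize(i[y:y+h,x:x+w],(400,300),interpolation=cv2.INTER_CUBIC)
L=[]
for n,(x,y) in(("scene",(250,110)),("side",(325,185))):
    j,k,p=shot(n); save(n+"5",j,p,k); L.append(f(j,x,y,80,60))
L=np.hstack(L); M=cv2.resize(i[140:260,240:400],(400,300),interpolation=cv2.INTER_CUBIC)
cv2.imwrite("pics/c5.png",np.vstack([L,np.hstack([M,M*0])])[:,:,::-1])
E
```

```text
[ 0.50769535 -0.20737372  0.28963499] [ 0.83075562 -0.43147688  0.29800082] [-0.14073329  0.07784521 -0.02230251]
```

View pics/c5.png

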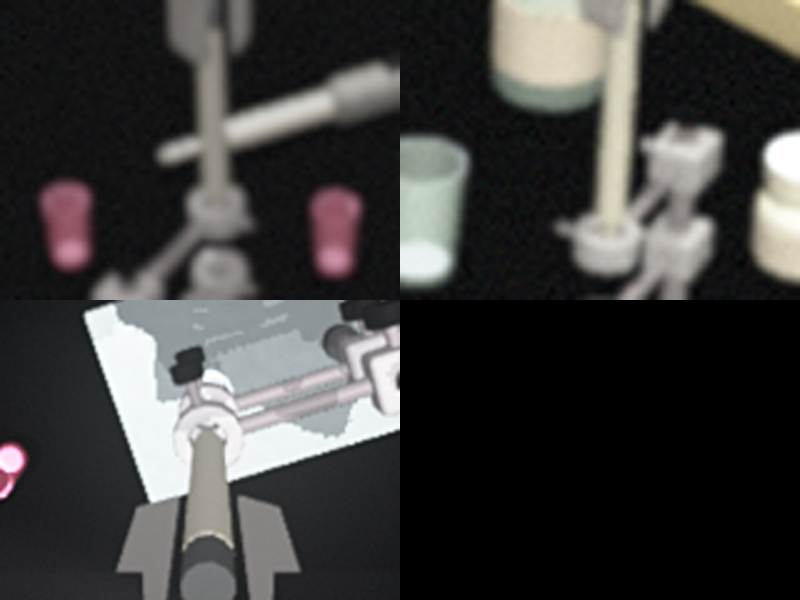

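The column stands centred over the upper ring in both fixed views and in the wrist view, with its tip in the bore. I'll continue slowly and watch the force.

{"method": "apply_moves", "body": {"deltas": [[255, 0, 0.04, -0.2, 0, 0, 0], [255, 0, 0, -0.2, 0, 0, 0], [255, 0, 0, -0.2, 0, 0, 0], [255, 0, 0, -0.2, 0, 0, 0], [255, 0, 0, 0, 0, 0, 0]]}}

```text
time_s: 9.8
ee_pos: [0.5076, -0.2069, 0.2811]
eef_rot: [-3.141, -0.0, 1.633]
force: [-0.2, 1.7, 0.3]
grip_width: 0.0125
grip_force: 20.0
```

{"method": "apply_moves", "body": {"deltas": [[255, 0, 0, -0.2, 0, 0, 0], [255, 0, 0, -0.2, 0, 0, 0], [255, 0, 0, -0.2, 0, 0, 0], [255, 0, 0, 0, 0, 0, 0], [255, 0, 0, 0, 0, 0, 0]]}}

```text
time_s: 10.3
ee_pos: [0.5076, -0.2069, 0.2754]
eef_rot: [-3.142, -0.0, 1.633]
force: [-0.3, -0.2, -0.8]
grip_width: 0.0126
grip_force: 20.0
```

{"method": "apply_moves", "body": {"deltas": [[255, 0, 0, -0.3, 0, 0, 0], [255, 0, 0, -0.3, 0, 0, 0], [255, 0, 0, -0.3, 0, 0, 0], [255, 0, 0, -0.3, 0, 0, 0], [255, 0, 0, -0.3, 0, 0, 0], [255, 0, 0, -0.3, 0, 0, 0], [255, 0, 0, 0, 0, 0, 0], [255, 0, 0, 0, 0, 0, 0]]}}

```text
time_s: 11.1
ee_pos: [0.5076, -0.2069, 0.2575]
eef_rot: [-3.142, 0.0, 1.633]
force: [-1.1, 0.5, -0.4]
grip_width: 0.0125
grip_force: 20.0
```

{"method": "apply_moves", "body": {"deltas": [[255, 0, 0, -0.3, 0, 0, 0], [255, 0, 0, -0.3, 0, 0, 0], [255, 0, 0, -0.3, 0, 0, 0], [255, 0, 0, -0.3, 0, 0, 0], [255, 0, 0, 0, 0, 0, 0]]}}

```text
time_s: 11.6
ee_pos: [0.5075, -0.2069, 0.2449]
eef_rot: [-3.141, -0.0, 1.633]
force: [0.1, 0.2, -0.3]
grip_width: 0.0126
grip_force: 20.0
```

{"method": "apply_moves", "body": {"deltas": [[255, 0, 0, -0.2, 0, 0, 0], [255, 0, 0, -0.2, 0, 0, 0], [255, 0, 0, -0.2, 0, 0, 0], [255, 0, 0, -0.2, 0, 0, 0], [255, 0, 0, -0.1, 0, 0, 0], [255, 0, 0, 0, 0, 0, 0]]}}

```text
time_s: 12.2
ee_pos: [0.5076, -0.2069, 0.2363]
eef_rot: [-3.141, -0.0, 1.633]
force: [-0.4, 0.8, -0.0]
grip_width: 0.0126
grip_force: 20.0
```

{"method": "apply_moves", "body": {"deltas": [[255, 0, 0, -0.2, 0, 0, 0], [255, 0, 0, -0.2, 0, 0, 0], [255, 0, 0, -0.2, 0, 0, 0], [255, 0, 0, -0.2, 0, 0, 0], [255, 0, 0, 0, 0, 0, 0], [255, 0, 0, 0, 0, 0, 0]]}}

```text
time_s: 12.8
ee_pos: [0.5076, -0.2069, 0.2284]
eef_rot: [-3.142, -0.0, 1.633]
force: [0.4, -0.3, -0.9]
grip_width: 0.0127
grip_force: 20.0
```

{"method": "apply_moves", "body": {"deltas": [[255, 0, 0, -0.2, 0, 0, 0], [255, 0, 0, -0.3, 0, 0, 0], [255, 0, 0, -0.3, 0, 0, 0], [255, 0, 0, -0.3, 0, 0, 0], [255, 0, 0, -0.3, 0, 0, 0], [255, 0, 0, -0.3, 0, 0, 0], [255, 0, 0, -0.2, 0, 0, 0], [255, 0, 0, -0.1, 0, 0, 0], [255, 0, 0, 0, 0, 0, 0], [255, 0, 0, 0, 0, 0, 0]]}}

```text
time_s: 13.8
ee_pos: [0.5077, -0.2069, 0.2086]
eef_rot: [3.141, 0.0, 1.633]
force: [0.6, 0.5, -1.6]
grip_width: 0.0126
grip_force: 20.0
```

```bash
python3 - <<'E'
from h import *
o=ctrl.get_obs(); print(o["ee_pos"],o["force"],o["moment"])
L=[]
for n,(x,y) in(("scene",(250,120)),("side",(325,190))):
    j,k,p=shot(n); save(n+"6",j,p,k); L.append(cv2.resize(j[y:y+90,x:x+60],(400,600),interpolation=cv2.INTER_CUBIC))
    z=o["ee_pos"][2]-.1405
    for zz in(z,z+.15,.057): print(n,zz,((proj(k,p,(.5085,-.207,zz))-[x,y])*6.667).round(0))
cv2.imwrite("pics/c6.png",np.hstack(L)[:,:,::-1])
E
```

```text
[ 0.50767676 -0.20694311  0.2085519 ] [ 0.6338272   0.5304169  -1.64991893] [-0.0575208   0.09172005 -0.00396954]
scene 0.0680519047353022 [296. 356.]
scene 0.2180519047353022 [285.  90.]
scene 0.057 [297. 375.]
side 0.0680519047353022 [264. 486.]
side 0.2180519047353022 [290. 121.]
side 0.057 [262. 511.]
```

View pics/c6.png

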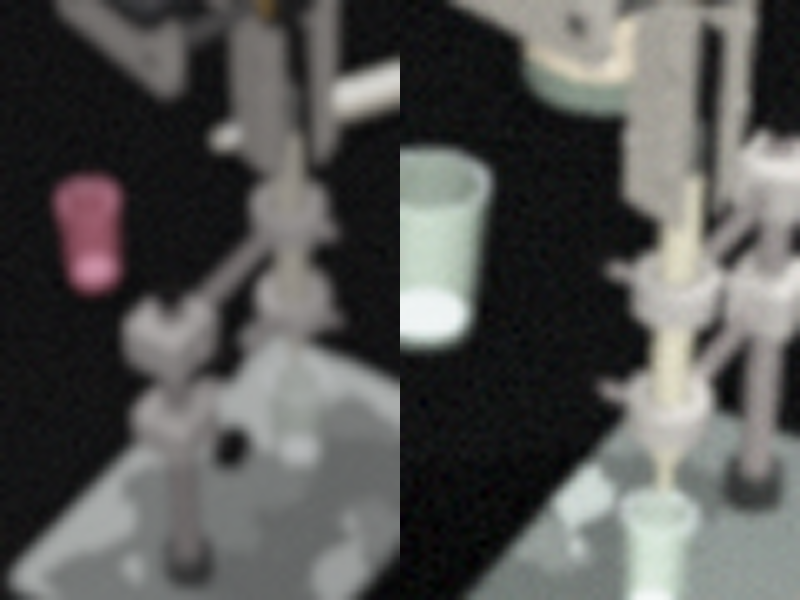

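Both views show the column upright through both rings. In the side view its tip is at about (264,490), some 18–20 crop px above the rim centre at about (259,508), which is about 1 cm. The forces are negligible, so I'm handing in.

```bash
python3 -c "
from station import ctrl
print(ctrl.hand_in())"
```

```text
the job is handed in; nothing more can be done
None
```

The 13 mm column is held upright through both rings with its outlet about 1 cm above the vial mouth; I met no noticeable contact force on the way down and have handed the job in (no verdict was returned).

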